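# Cap the humidifier tank's filler stub

### The job

The incubator's humidifier tank has been filled: lift the upturned steel dosing cup off its filler stub and stand it, still upturned, on the rubber mat. Then put the snap cap on the stub and press it down past the click until it sits fully home on the shoulder, and finish with the gripper still on the cap, pressing it down firmly with about 15 newtons - do not let go. Leave everything else on the bench where it is.

Things in the scene. Friction and masses are not known exactly. Their poses are not given: they have to be found in the camera images.
- tank: White plastic humidifier tank, fixed to the bench, 160 (x) x 210 (y) x 60 mm high; origin at the centre of its underside, z up. The filler stub stands upright on its top, off centre at x -20, y +45 mm in the tank's frame.
- stub_seat (a point): Centre of the shoulder on which the cap seats, on the stub's axis, 72 mm above the bench (12 mm above the tank's top); axes as the tank's. The shoulder is a 38 mm round collar. Four spring balls stick out around the stub to a diameter of 29 mm, centred 10 mm above the shoulder; the cap's lip must push them in.
- stub_tip (a point): Top of the grey filler stub, on its axis, 24 mm above stub_seat. The stub is 22 mm in diameter up to 18 mm above the shoulder, then tapers to 12 mm at the tip. The cup hides it at the start.
- cap: Grey ribbed snap cap, loose, about 45 g, right way up on the bench; origin at the centre of its open underside, z up. Skirt 42 mm diameter, 32 mm high, flat top; on it a knob. Inside: a lip with a 25 mm hole in the lowest 4 mm, above it a 32 mm bore, 27 mm deep in all.
- cap_knob (a point): Centre of the top of the cap's round grip knob, 56 mm above the cap's origin; the knob is 26 mm in diameter, 24 mm high. Fingers holding the knob can rest their tips on the skirt's top. Going on, the cap meets the balls 14 mm above the shoulder, needs a push of 7 to 14 N, rides over them at 10 to 6 mm as the force drops, snaps down to about 2 mm, and must then be pressed on to the shoulder.
- cup: Plain steel dosing cup, loose, 90 g, upside down over the stub, its rim on the tank's top. 50 mm outside diameter, 48 mm high, 3 mm wall, 44 mm deep inside. Origin at the centre of its rim (now the underside), z up through its closed end.
- mat: Black rubber drying mat, fixed, 140 x 140 x 4 mm; origin at the centre of its underside.
- candler: Bystander: black upright candling torch, 44 mm diameter, 95 mm high; origin under its centre.
- jar: Bystander: closed jar, 52 mm diameter, 70 mm high; origin under its centre.
- egg_tray: Bystander: red plastic tray of quail eggs, 142 x 142 mm, about 45 mm high; origin under its centre.
- hygrometer: Bystander: small white hygrometer box, 35 x 90 x 60 mm; origin under its centre.
- spray: Bystander: tall bottle, 64 mm diameter, 160 mm high; origin under its centre.
- brush: Bystander: hand brush lying flat; origin under its centre.
- pad: Bystander: log pad lying flat, 100 x 145 x 15 mm; origin under its centre.
There are look-alikes about, which are no part of the job. What is shaped like the cap but red is not meant.

How it is judged:
On the way, in this order (a step that is already met when the one before it is completed fails the run):
1. the dosing cup stands upturned on the mat, let go (x of cup in the frame of mat between -0.065 and 0.065 m and y of cup in the frame of mat between -0.065 and 0.065 m and z of cup in the frame of mat below 0.01 m and angle between cup's own z axis and vertical below 0.15 rad and contact force between the fingers and cup below 0.3 N), for 0.2 s.
2. the cap is past the click, fully home on the shoulder (z of cap in the frame of stub_seat between -0.004 and 0.0015 m and horizontal distance between cap and stub_seat below 0.003 m and angle between cap's own z axis and vertical below 0.07 rad), for 0.2 s.
At the end, for the whole second after the job is handed in: Cap underside within 1.5 mm of the shoulder and 3 mm of the axis, upright within 0.07 rad, still; gripper on it, pressing it on the tank with over 7 N (never over 60 N). Cup upturned (0.15 rad) on the mat, within 65 mm of its centre along each axis, untouched. Bystanders moved at most 25 mm (all of step 1 and all of step 2 and contact force between cap and tank above 7 N and contact force between the fingers and cap above 7 N and linear speed of cap below 0.01 m/s); the arm keeps its last pose, push and grip.
It fails at once if a bystander is disturbed (moved more than 25 mm) (distance of any of candler, jar, egg_tray, hygrometer, spray, brush, pad from where it was at the start of the episode above 0.025 m).
It fails at once if the cap is slammed or crushed on the tank (over 60 N) (contact force between cap and tank above 70 N).
It also fails if it takes over 61 s, if anything falls off the work surface, if the arm or the gripper's body presses on something with over 40 N, if the wrist force passes 120 N, or if a joint passes its speed limit or range.

### The arm

A 6-joint arm with a two-finger parallel gripper is mounted at the origin on the work surface. World frame = base frame: x ahead of the robot, y to its left, z up, the work surface at z = 0. Lengths are in m, angles in rad, forces in N, time in s.
With the tool pointing down it reaches from about 0.25 to 0.725 m from the base axis. Payload 4 kg.
Tool frame: the origin (TCP) lies midway between the tips of the shut fingers; the grasp point (between the pads) lies 19 mm behind it (env.grasp_offset is the distance from the TCP to the grasp point, in m); z points along the fingers, y is the line along which they close (so a half turn about z gives the same grasp; the last joint's range is limited). The gripper opens to 85 mm and grips with 20 to 120 N. Pads are 22 mm wide; open, the fingers measure 114 mm over their backs; the gripper's body (76 mm by 85 mm) begins 54 mm behind the grasp point. The pads swing forward as they close: fully open they stand 13 mm farther back than shut.
Start: joints at [1.194, 0.241, 0.005, 1.335, 0, 1.571], TCP at [0.184, 0.465, 0.231] pointing down, gripper open.
Joint ranges: [-2.72, 2.72], [-1.05, 1.87], [-1.09, 1.28], [-1.99, 2.15], [-1.42, 1.44], [-3.14, 3.14]. Speed limits (rad/s): [2.79, 2.79, 3.14, 3.14, 3.14, 3.14].

### API

Orientations are given as a unit quaternion [x, y, z, w].
In Python, from station import env gives the robot as it stands. The module is installed in compiled form; this text tells all that it offers.
- The arm moves only by the tool arm_command, never from a script. Its arguments are lists of equal length, an entry for each row: "gripper": the finger opening in mm, from 0 to 85.4; "linear": the shift along the tool's x, y, z in mm, a list of three; "rot": the turn, a rotation vector about the tool's x, y, z in degrees, a list of three. In form: {"gripper": [gripper, ...], "linear": [[x, y, z], ...], "rot": [[wx, wy, wz], ...]}. A call has 1 to 12 rows; each row is the pose to reach, as a shift and turn from the pose commanded when the call began, along the tool's axes at that moment; what a row does not reach only later rows make up. A row lasts 1/10 s, in which the tool goes at most 50 mm and 8.59 degrees, less where a joint would pass 70% of its speed; a pose out of reach is approached as far as the arm can. A call with a gripper value outside its range is refused whole. The fingers move at their own pace and stop on an object; "newtons" is the grip in N (left out, the last holds). Time passes only in rows, so rows that repeat a pose let the fingers close. It gives the time, the measured TCP pose, the force, the opening and the grip force at its end, in the units of the state.
- env.read_state(): the state, without advancing time (a new reading comes with each control period).
- env.capture(name): name is "scene" or "side" or "wrist"; returns (picture, depth): 384x512x3 uint8, red, green, blue; 384x512 float32, m along the optical axis (not along the pixel's ray), 0 where there is no reading.
- env.camera_model(name): a dict with "fx", "fy", "cx", "cy" (pixels), "R" (3x3) and "t" (3): a world point X has camera coordinates R X + t; the wrist camera has in their place "tool_from_camera" (4x4, takes a point from camera to tool coordinates, whose origin is the TCP and whose axes are the flange's). Camera axes: x right, y down, z forward; pixel columns grow to the right and rows downward; lengths in m; the calibration is good to about 2 mm. A picture is of the moment at which its call begins: read the wrist's pose just before it. camera_model takes no time and is no camera call.
- env.hand_in(): hands the job in; it is judged then, once.
The state is a dict: "clock": time; "joints": joint angles; "dq": joint speeds; "joint_torque": joint torques, N m; "ee_pos": TCP position; "tool_rot": TCP orientation; "ft_force": force on the tool from outside, world axes, zero at the start; "ft_torque": the same for the moment, N m; "opening": finger opening in m; "grip_force": force on a finger pad.
Only numpy, scipy, OpenCV 4.12 (cv2) and the standard library are available. Lean on these libraries where they do the work, as an engineer would, in place of code of your own. Each camera call takes 0.05 s, during which the arm holds its last target. There are 200 camera calls.

## Working session

There is one attempt and no reset: what is moved stays moved. The work goes in short steps, Python scripts to look and compute and a tool call to move; the robot and the scene stay as the last step left them, time stands still between calls to the robot, and variables do not carry over. Pictures are saved under pics/ and viewed, at most 10 in all, crops included, and the job is handed in when it is done.

Besides the shell and the picture viewer there is one more tool, called after "Request:" as a command line: name --argument value ..., lists and objects as JSON in quotes. arm_command: Moves the arm, as the interface text tells. Its arguments: {"type":"object","properties":{"gripper":{"type":"array"},"linear":{"type":"array"},"rot":{"type":"array"},"newtons":{"type":"number"}},"required":["gripper","linear","rot"]}

```bash
mkdir -p pics
cat > h.py <<'E'
import numpy as np,cv2
from scipy.spatial.transform import Rotation as Ro
from station import env
def grab(name):
    s=env.read_state(); p,d=env.capture(name); m=env.camera_model(name)
    if name=="wrist":
        T=np.eye(4);T[:3,:3]=Ro.from_quat(s["tool_rot"]).as_matrix();T[:3,3]=s["ee_pos"]
        W=T@np.array(m["tool_from_camera"])
    else:
        R=np.array(m["R"]);W=np.eye(4);W[:3,:3]=R.T;W[:3,3]=-R.T@np.array(m["t"])
    return p,d,m,W
def ray(m,W,u,v):
    r=W[:3,:3]@np.array([(u-m["cx"])/m["fx"],(v-m["cy"])/m["fy"],1]);return W[:3,3],r
def onplane(m,W,u,v,z):
    o,r=ray(m,W,u,v);return o+r*(z-o[2])/r[2]
def cloud(d,m,W):
    v,u=np.mgrid[:d.shape[0],:d.shape[1]]
    P=np.stack([(u-m["cx"])/m["fx"]*d,(v-m["cy"])/m["fy"]*d,d],-1)
    return P@W[:3,:3].T+W[:3,3]
def save(n,p): cv2.imwrite(f"pics/{n}.png",p[...,::-1])
E
python3 - <<'E'
from h import *
a=[]
for n in("scene","side","wrist"):
    p,d,m,W=grab(n);np.savez(f"{n}0.npz",p=p,d=d,W=W,**{k:m[k] for k in("fx","fy","cx","cy")});save(n+"0",p)
    print(n,W.round(3).tolist(),m["fx"],m["cx"],m["cy"],(d>0).mean())
s=env.read_state();print(s,env.grasp_offset)
E
```

```text
scene [[-0.543, 0.598, -0.59, 1.383], [0.84, 0.375, -0.393, 0.529], [-0.014, -0.709, -0.705, 1.067], [0.0, 0.0, 0.0, 1.0]] 492.9654064693091 254.72638671002855 197.40183902787723 0.9960683186848959
side [[0.695, -0.395, 0.601, -0.306], [-0.719, -0.373, 0.587, -0.841], [-0.008, -0.84, -0.543, 0.874], [0.0, 0.0, 0.0, 1.0]] 465.64716091947383 247.6824428353224 182.89364940844092 0.9956715901692709
wrist [[0.368, 0.892, 0.262, 0.118], [0.93, -0.353, -0.104, 0.489], [-0.0, 0.282, -0.959, 0.372], [0.0, 0.0, 0.0, 1.0]] 269.7120795775372 249.6729071614589 192.8537563507518 0.9959513346354166
{'clock': 0.15, 'joints': array([ 1.19400489e+00,  2.41235239e-01,  4.01248074e-03,  1.33517826e+00,
       -7.13744102e-06,  1.57081339e+00]), 'dq': array([ 0.00018259, -0.00184546,  0.00285381, -0.00193108, -0.00019297,
       -0.00011782]), 'joint_torque': array([ 4.35210131e-04, -3.72635472e+01,  2.52638876e+01,  1.23886397e-02,
        2.92474704e-05,  1.83228485e-05]), 'ee_pos': array([0.18379456, 0.46447715, 0.2306117 ]), 'tool_rot': array([ 1.87291557e-01,  9.82304041e-01, -7.88818605e-04, -1.46753604e-04]), 'ft_force': array([ 0.92651612, -0.20720101,  0.22278101]), 'ft_torque': array([ 0.03616727,  0.0215698 , -0.00363636]), 'grip_force': 0.0, 'opening': 0.08547262552672105} 0.0187
```

View pics/scene0.png

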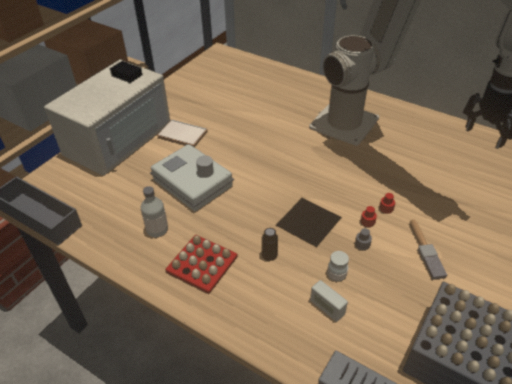

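View pics/side0.png

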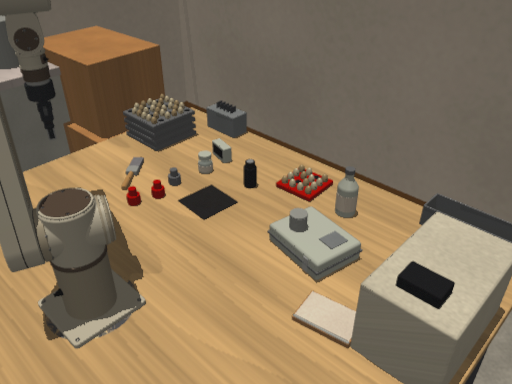

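The scene picture shows the tank at (192,178) with the cup at (205,165), the mat at (308,221) and the grey cap at (363,239); red look-alikes are at (369,216) and (387,203). The side picture shows the cup at (299,220), the mat at (208,202) and the cap at (174,177).

```bash
cat > m.py <<'E'
from h import *
px={"scene":dict(cup=(205,165),cap=(363,239),mat=(308,221),tank=(192,178)),"side":dict(cup=(299,220),cap=(174,177),mat=(208,202),tank=(315,240))}
names=["candler","jar","tray","hyg","red1","red2"]
b={"scene":[(269,243),(338,265),(202,262),(328,299),(369,216),(387,203)],"side":[(250,173),(205,162),(304,183),(222,150),(158,189),(133,196)]}
def circ(P):
    c,r=cv2.minEnclosingCircle(P[:,:2].astype(np.float32)*1000);return np.round(c,1),round(r,1)
for n in("scene","side"):
    z=np.load(n+"0.npz");m={k:float(z[k]) for k in("fx","fy","cx","cy")};C=cloud(z["d"],m,z["W"]);p=z["p"].astype(int)
    print(n)
    for k,(u,v) in px[n].items(): print(k,C[v,u].round(4))
    for k,(u,v) in zip(names,b[n]): print(k,C[v,u].round(3))
    F=C.reshape(-1,3)
    for k,h in(("cup",(.1,.115)),("cap",(.05,.062))):
        u,v=px[n][k];c=C[v,u]
        s=F[(np.hypot(*(F[:,:2]-c[:2]).T)<.05)&(F[:,2]>h[0])&(F[:,2]<h[1])]
        print(k,"top pts",len(s),s[:,2].mean().round(4) if len(s) else 0,*(circ(s) if len(s) else ()), s[:,:2].mean(0).round(4))
    # mat: dark
    u,v=px[n]["mat"];c=C[v,u]
    M=((p.max(-1)<60)&(np.hypot(C[...,0]-c[0],C[...,1]-c[1])<.11)&(C[...,2]<.02)&(C[...,2]>-.01)).astype(np.uint8)
    g=C[M>0];r=cv2.minAreaRect(g[:,:2].astype(np.float32)*1000);print("mat",r,g[:,2].mean())
    u,v=px[n]["tank"];c=C[v,u]
    g=F[(np.hypot(*(F[:,:2]-c[:2]).T)<.18)&(F[:,2]>.053)&(F[:,2]<.066)]
    print("tank",cv2.minAreaRect(g[:,:2].astype(np.float32)*1000),np.median(g[:,2]))
E
python3 m.py
```

```text
scene
cup [ 0.5434 -0.2049  0.1058]
cap [0.4998 0.2921 0.0367]
mat [0.4954 0.1223 0.0061]
tank [1.3831 0.5292 1.0666]
candler [0.673 0.098 0.072]
jar [0.636 0.281 0.065]
tray [ 0.799 -0.029  0.041]
hyg [0.736 0.304 0.058]
red1 [0.412 0.271 0.036]
red2 [0.336 0.294 0.036]
cup top pts 167 0.1067 [ 529.4 -219.4] 27.2 [ 0.5326 -0.2177]
cap top pts 66 0.0552 [487.8 288.7] 15.3 [0.4902 0.2896]
mat ((492.8585510253906, 124.80133819580078), (124.87757873535156, 123.74615478515625), 84.08683776855469) 0.003419311441320223
tank ((0.0, 0.0), (0.0, 0.0), 0.0) nan
side
cup [ 0.51   -0.2373  0.1024]
cap [0.4804 0.2781 0.0314]
mat [0.4843 0.1112 0.0062]
tank [ 0.5183 -0.289   0.057 ]
candler [0.647 0.078 0.057]
jar [0.602 0.255 0.048]
tray [ 0.76  -0.063  0.027]
hyg [0.694 0.265 0.056]
red1 [0.398 0.258 0.031]
red2 [0.319 0.285 0.03 ]
cup top pts 189 0.1077 [ 527.3 -219.3] 27.0 [ 0.5251 -0.2224]
cap top pts 32 0.0559 [487.3 286. ] 13.8 [0.4866 0.2881]
mat ((489.7042236328125, 119.94499206542969), (141.7111358642578, 140.49758911132812), 85.95285034179688) 0.004916000637367046
tank ((538.7655639648438, -267.8824462890625), (213.49411010742188, 162.8646240234375), 77.53809356689453) 0.06056265991307541
  return _methods._mean(a, axis=axis, dtype=dtype,
  ret = ret.dtype.type(ret / rcount)
```

View pics/wrist0.png

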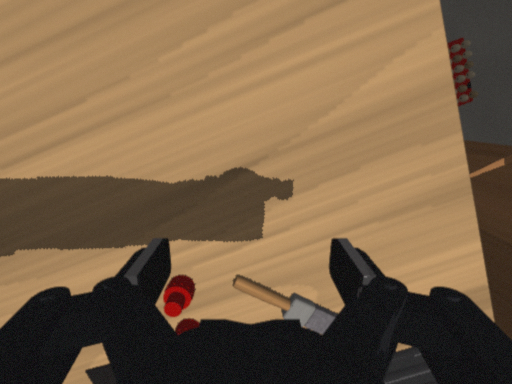

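The wrist picture shows only the red cap at (178,295) and the brush at (290,300), so it isn't useful for the job yet. Moving over the cup.

```bash
cat > go.py <<'E'
import sys;from h import *
# go.py x y z(mm) yaw(deg of tool y): print needed linear (mm) and rot (deg)
x,y,z,yaw=map(float,sys.argv[1:5]);s=env.read_state();R=Ro.from_quat(s["tool_rot"])
a=np.radians(yaw);Y=np.array([np.cos(a),np.sin(a),0]);Z=np.array([0,0,-1.]);T=Ro.from_matrix(np.c_[np.cross(Y,Z),Y,Z])
print("lin",R.inv().apply(np.array([x,y,z])-s["ee_pos"]*1e3).round(1),"rot",(R.inv()*T).as_rotvec(degrees=True).round(2),"| ee",s["ee_pos"].round(4),"t",s["clock"],"f",s["ft_force"].round(1),"open",s["opening"].round(4),"grip",round(float(s["grip_force"]),1))
E
python3 go.py 528 -219.5 250 -20
```

```text
Traceback (most recent call last):
  File "go.py", line 5, in <module>
    print("lin",R.inv().apply(np.array([x,y,z])-s["ee_pos"]*1e3).round(1),"rot",(R.inv()*T).as_rotvec(degrees=True).round(2),"| ee",s["ee_pos"].round(4),"t",s["clock"],"f",s["ft_force"].round(1),"open",s["opening"].round(4),"grip",round(float(s["grip_force"]),1))
                                                                                                                                                                                                          ^^^^^^^^^^^^^^^^^^
AttributeError: 'float' object has no attribute 'round'
```

```bash
sed -i 's/s\["opening"\].round(4)/round(float(s["opening"]),4)/' go.py; python3 go.py 528 -219.5 250 -20
```

```text
lin [-571.7 -509.4  -18.6] rot [-7.000e-02  7.000e-02  8.841e+01] | ee [0.1838 0.4645 0.2306] t 0.15 f [ 0.9 -0.2  0.2] open 0.0855 grip 0.0
```

Request:
arm_command --gripper '[85,85,85,85,85,85,85,85,85,85,85,85]' --linear '[[-48,-42,-20],[-96,-85,-20],[-144,-128,-20],[-192,-171,-20],[-240,-214,-20],[-288,-256,-20],[-336,-299,-20],[-384,-342,-20],[-432,-385,-20],[-480,-428,-20],[-528,-470,-20],[-572,-509,-19]]' --rot '[[0,0,8],[0,0,16],[0,0,24],[0,0,32],[0,0,40],[0,0,48],[0,0,56],[0,0,64],[0,0,72],[0,0,80],[0,0,88],[0,0,88.4]]'

```text
clock: 1.35
ee_pos: [0.4531, -0.071, 0.251]
tool_rot: [0.82, 0.572, 0.0, -0.0]
ft_force: [0.8, 1.1, 0.2]
opening: 0.0848
grip_force: 0.0
```

```bash
python3 go.py 528 -219.5 250 -20
```

```text
lin [-113.6  121.5    0.9] rot [ 0.   -0.02 -0.17] | ee [ 0.4531 -0.071   0.251 ] t 1.35 f [0.8 1.1 0.2] open 0.0848 grip 0.0
```

Request:
arm_command --gripper '[85,85,85,85,85,85]' --linear '[[-30,30,1],[-60,62,1],[-90,95,1],[-110,117,1],[-110,117,1],[-110,117,1]]' --rot '[[0,0,0],[0,0,0],[0,0,0],[0,0,0],[0,0,0],[0,0,0]]'

```text
clock: 1.95
ee_pos: [0.5246, -0.2124, 0.249]
tool_rot: [0.819, 0.573, -0.0, -0.001]
ft_force: [0.6, -0.6, 0.3]
opening: 0.0848
grip_force: 0.0
```

```bash
cat > cup.py <<'E'
from h import *
import sys
cx,cy,lo,hi,n=map(float,sys.argv[1:6])
p,d,m,W=grab("wrist");save(f"w{int(n)}",p);C=cloud(d,m,W)
M=((np.hypot(C[...,0]-cx,C[...,1]-cy)<.045)&(C[...,2]>lo)&(C[...,2]<hi)).astype(np.uint8)
k,l,st,ce=cv2.connectedComponentsWithStats(M);i=1+st[1:,4].argmax();M=(l==i).astype(np.uint8)
z=np.median(C[M>0][:,2]);c=max(cv2.findContours(M,0,1)[0],key=cv2.contourArea)
(u,v),ax,an=cv2.fitEllipse(c);
P=np.array([onplane(m,W,*q[0],z) for q in c]);(x,y),r=cv2.minEnclosingCircle((P[:,:2]*1e3).astype(np.float32))
print("n",M.sum(),"z",z,"ellipse px",(u,v),ax,"plane centre",onplane(m,W,u,v,z).round(4),"circle",x,y,r)
E
python3 go.py 528 -219.5 250 -20; python3 cup.py .528 -.2195 .1 .118 1
```

```text
lin [-5.5  5.6 -1. ] rot [-0.13 -0.02 -0.06] | ee [ 0.5246 -0.2124  0.249 ] t 1.95 f [ 0.6 -0.6  0.3] open 0.0848 grip 0.0
n 1588 z 0.10690340486821151 ellipse px (255.967041015625, 185.51275634765625) (43.74787902832031, 44.463218688964844) plane centre [ 0.5301 -0.219   0.1069] circle 529.996826171875 -219.37698364257812 25.24488067626953
```

View pics/w1.png

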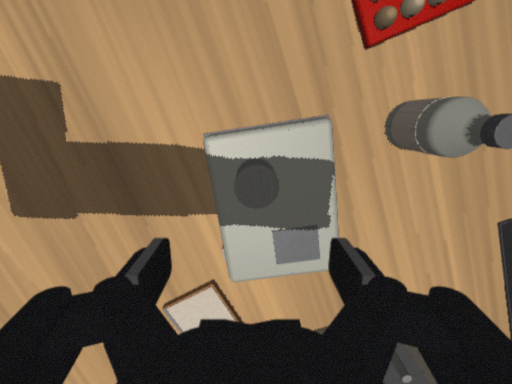

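The cup's top is centred at pixel (256,185), at about (0.530, -0.219), with its top at z 0.107. The spray stands well to the right at (440,125). Descending.

```bash
python3 go.py 530 -219.2 73 -20
```

```text
lin [ -5.3   8.1 176.4] rot [-0.11 -0.02  0.01] | ee [ 0.5245 -0.2117  0.2495] t 2.0 f [ 0.1  0.9 -0.4] open 0.0849 grip 0.0
```

Request:
arm_command --gripper '[85,85,85,85,85,85,85]' --linear '[[-5,8,30],[-5,8,70],[-5,8,100],[-5,8,120],[-5,8,120],[-5,8,120],[-5,8,120]]' --rot '[[0,0,0],[0,0,0],[0,0,0],[0,0,0],[0,0,0],[0,0,0],[0,0,0]]'

```text
clock: 2.7
ee_pos: [0.532, -0.2194, 0.1321]
tool_rot: [0.819, 0.574, 0.001, 0.001]
ft_force: [-1.3, -0.2, -0.1]
opening: 0.0851
grip_force: 0.0
```

```bash
python3 go.py 530 -219.2 73 -20
```

```text
lin [-0.5 -2.2 59.1] rot [0.19 0.01 0.07] | ee [ 0.532  -0.2194  0.1321] t 2.7 f [-1.3 -0.2 -0.1] open 0.0851 grip 0.0
```

Request:
arm_command --gripper '[85,85,85,85,85]' --linear '[[-0.5,-1,20],[-0.5,-1,40],[-0.5,-1,59],[-0.5,-1,59],[-0.5,-1,59]]' --rot '[[0,0,0],[0,0,0],[0,0,0],[0,0,0],[0,0,0]]'

```text
clock: 3.2
ee_pos: [0.5305, -0.22, 0.0724]
tool_rot: [0.819, 0.574, 0.0, 0.001]
ft_force: [-0.5, -0.3, 0.4]
opening: 0.0848
grip_force: 0.0
```

Request:
arm_command --gripper '[40,40,40,40,40,40,40,40]' --linear '[[0,0,0],[0,0,0],[0,0,0],[0,0,0],[0,0,0],[0,0,0],[0,0,0],[0,0,0]]' --rot '[[0,0,0],[0,0,0],[0,0,0],[0,0,0],[0,0,0],[0,0,0],[0,0,0],[0,0,0]]' --newtons 40

```text
clock: 4.0
ee_pos: [0.5307, -0.2201, 0.0728]
tool_rot: [0.819, 0.574, 0.001, 0.001]
ft_force: [-0.8, 0.1, 5.2]
opening: 0.0494
grip_force: 41.3
```

```bash
python3 go.py 530 -219.2 210 -20
```

```text
lin [   0.6   -0.6 -137.2] rot [0.15 0.01 0.01] | ee [ 0.5307 -0.2201  0.0728] t 4.0 f [-0.8  0.1  5.2] open 0.0494 grip 41.3
```

Request:
arm_command --gripper '[40,40,40,40,40,40,40,40,40,40,40,40]' --linear '[[0,0,-15],[0,0,-40],[0,0,-75],[0,0,-90],[30,-15,-90],[70,-35,-90],[115,-58,-90],[160,-80,-90],[205,-103,-90],[250,-125,-90],[285,-143,-90],[307,-154,-90]]' --rot '[[0,0,0],[0,0,0],[0,0,0],[0,0,0],[0,0,-5],[0,0,-11],[0,0,-17],[0,0,-23],[0,0,-29],[0,0,-35],[0,0,-41],[0,0,-45]]'

```text
clock: 5.2
ee_pos: [0.4893, 0.1244, 0.1614]
tool_rot: [0.534, 0.845, 0.0, -0.0]
ft_force: [0.2, -0.3, -1.3]
opening: 0.0497
grip_force: 41.7
```

Request:
arm_command --gripper '[40,40]' --linear '[[0,0,0],[0,0,0]]' --rot '[[0,0,0],[0,0,0]]'

```text
clock: 5.4
ee_pos: [0.4899, 0.1217, 0.1611]
tool_rot: [0.537, 0.844, -0.0, 0.0]
ft_force: [0.1, 0.7, -0.8]
opening: 0.0495
grip_force: 41.7
```

```bash
python3 go.py 490 121 17 25
```

```text
lin [ -0.6  -0.2 144.1] rot [-0.01  0.03  0.05] | ee [0.4899 0.1217 0.1611] t 5.4 f [ 0.1  0.7 -0.8] open 0.0495 grip 41.7
```

Request:
arm_command --gripper '[40,40,40,40,40,40,40,40,40]' --linear '[[0,0,30],[0,0,70],[0,0,105],[0,0,128],[0,0,137],[0,0,140],[0,0,142],[0,0,143],[0,0,143]]' --rot '[[0,0,0],[0,0,0],[0,0,0],[0,0,0],[0,0,0],[0,0,0],[0,0,0],[0,0,0],[0,0,0]]'

```text
clock: 6.3
ee_pos: [0.491, 0.1215, 0.0191]
tool_rot: [0.537, 0.843, 0.001, 0.001]
ft_force: [-0.2, -0.1, -1.4]
opening: 0.0497
grip_force: 41.7
```

Request:
arm_command --gripper '[40,40,40,40]' --linear '[[0,0,1],[0,0,2],[0,0,2.5],[0,0,2.5]]' --rot '[[0,0,0],[0,0,0],[0,0,0],[0,0,0]]'

```text
clock: 6.7
ee_pos: [0.4905, 0.1216, 0.0167]
tool_rot: [0.537, 0.843, 0.001, 0.001]
ft_force: [-1.8, -0.5, 5.0]
opening: 0.0493
grip_force: 42.4
```

Request:
arm_command --gripper '[85,85,85,85,85,85,85,85]' --linear '[[0,0,0],[0,0,0],[0,0,0],[0,0,0],[0,0,-20],[0,0,-60],[0,0,-110],[0,0,-160]]' --rot '[[0,0,0],[0,0,0],[0,0,0],[0,0,0],[0,0,0],[0,0,0],[0,0,0],[0,0,0]]'

```text
clock: 7.5
ee_pos: [0.4892, 0.1212, 0.1767]
tool_rot: [0.537, 0.843, -0.001, -0.001]
ft_force: [1.2, -0.5, 0.4]
opening: 0.0853
grip_force: 0.0
```

Request:
arm_command --gripper '[85,85,85,85,85,85,85,85,85,85]' --linear '[[20,10,-20],[50,23,-20],[90,40,-20],[125,55,-20],[152,68,-20],[152,68,-20],[152,68,-20],[152,68,-20],[152,68,-20],[152,68,-20]]' --rot '[[0,0,-8],[0,0,-16],[0,0,-24],[0,0,-32],[0,0,-40],[0,0,-46],[0,0,-50],[0,0,-50],[0,0,-50],[0,0,-50]]'

```text
clock: 8.5
ee_pos: [0.4874, 0.2876, 0.1955]
tool_rot: [0.131, 0.991, -0.0, -0.0]
ft_force: [0.4, 0.3, -0.1]
opening: 0.0848
grip_force: 0.0
```

```bash
python3 go.py 487.5 288 200 75; python3 cup.py .4875 .288 .048 .066 2
python3 - <<'E'
from h import *
for n,e in(("scene",0),("side",0)):
    p,d,m,W=grab(n);C=cloud(d,m,W);F=C.reshape(-1,3)
    s=F[(np.hypot(F[:,0]-.49,F[:,1]-.121)<.045)&(F[:,2]>.043)&(F[:,2]<.07)]
    print(n,len(s),s[:,2].mean(),cv2.minEnclosingCircle((s[:,:2]*1e3).astype(np.float32)))
    if n=="scene": save("s1",p)
E
```

```text
lin [ 0.   0.4 -4.5] rot [-0.01 -0.01 -0.07] | ee [0.4874 0.2876 0.1955] t 8.5 f [ 0.4  0.3 -0.1] open 0.0848 grip 0.0
n 447 z 0.05497449001640026 ellipse px (251.36660766601562, 181.4886932373047) (22.854097366333008, 23.238794326782227) plane centre [0.4869 0.2886 0.055 ] circle 487.1000061035156 288.64569091796875 13.29727840423584
scene 209 0.05095709250241879 ((490.1109313964844, 120.60021209716797), 28.522397994995117)
side 149 0.051471851952728166 ((493.58929443359375, 120.91787719726562), 29.991104125976562)
```

View pics/w2.png

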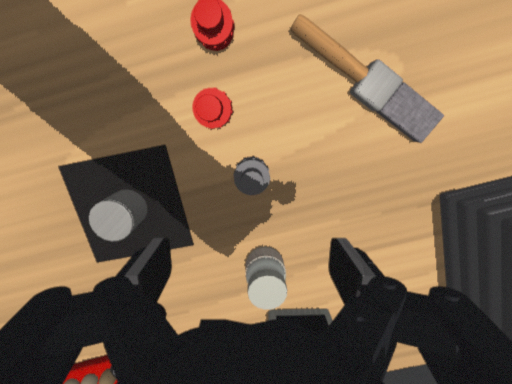

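View pics/s1.png

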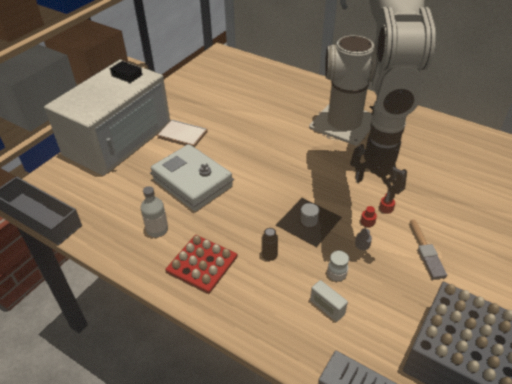

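The cap's knob is at pixel (251,181), at about (0.487, 0.2886) with its top at z 0.055. The second picture shows the cup upright on the mat at (310,213) and the bare stub at (205,170). Descending on the cap.

Request:
arm_command --gripper '[60,60,60,60,60,60,60,60]' --linear '[[0,1,25],[0,1,60],[0,1,100],[0,1,130],[0,1,130],[0,1,130],[0,1,130],[0,1,130]]' --rot '[[0,0,0],[0,0,0],[0,0,0],[0,0,0],[0,0,0],[0,0,0],[0,0,0],[0,0,0]]'

```text
clock: 9.45
ee_pos: [0.4893, 0.2898, 0.0679]
tool_rot: [0.131, 0.991, 0.001, 0.002]
ft_force: [0.5, 0.1, -0.2]
opening: 0.0598
grip_force: 0.0
```

```bash
python3 go.py 487 288.6 35 75; python3 cup.py .487 .2886 .048 .062 3
```

```text
lin [ 2.  -1.8 32.9] rot [0.19 0.18 0.  ] | ee [0.4893 0.2898 0.0679] t 9.45 f [ 0.5  0.1 -0.2] open 0.0598 grip 0.0
n 1325 z 0.055091065903366904 ellipse px (248.6136932373047, 228.18722534179688) (40.11798095703125, 40.269840240478516) plane centre [0.4863 0.2887 0.0551] circle 486.4842529296875 288.5277099609375 13.89796257019043
```

Request:
arm_command --gripper '[60,60,60,60,60]' --linear '[[2,-1,12],[2,-1,25],[2,-1,33],[2,-1,33],[2,-1,33]]' --rot '[[0,0,0],[0,0,0],[0,0,0],[0,0,0],[0,0,0]]'

```text
clock: 10.0
ee_pos: [0.4851, 0.2882, 0.0319]
tool_rot: [0.13, 0.991, -0.0, -0.001]
ft_force: [-0.4, 0.7, 0.4]
opening: 0.06
grip_force: 0.0
```

Request:
arm_command --gripper '[15,15,15,15,15,15,15,15,15]' --linear '[[0,0,0],[0,0,0],[0,0,0],[0,0,0],[0,0,0],[0,0,0],[0,0,0],[0,0,0],[0,0,0]]' --rot '[[0,0,0],[0,0,0],[0,0,0],[0,0,0],[0,0,0],[0,0,0],[0,0,0],[0,0,0],[0,0,0]]' --newtons 60

```text
clock: 10.9
ee_pos: [0.4859, 0.2888, 0.0331]
tool_rot: [0.13, 0.991, 0.0, 0.001]
ft_force: [0.0, -0.2, 4.9]
opening: 0.0243
grip_force: 59.0
```

```bash
python3 go.py 530 -219.2 210 20
```

```text
lin [-174.1 -479.1 -177.2] rot [8.000e-02 2.000e-02 5.501e+01] | ee [0.4859 0.2888 0.0331] t 10.9 f [ 0.  -0.2  4.9] open 0.0243 grip 59.0
```

Request:
arm_command --gripper '[15,15,15,15,15,15,15,15,15,15,15,15]' --linear '[[0,0,-15],[0,0,-50],[0,0,-95],[0,0,-140],[0,-10,-170],[-10,-40,-177],[-25,-80,-177],[-42,-122,-177],[-60,-165,-177],[-77,-208,-177],[-94,-250,-177],[-110,-292,-177]]' --rot '[[0,0,0],[0,0,0],[0,0,0],[0,0,0],[0,0,0],[0,0,4],[0,0,9],[0,0,14],[0,0,19],[0,0,24],[0,0,29],[0,0,34]]'

```text
clock: 12.1
ee_pos: [0.5153, -0.024, 0.2086]
tool_rot: [0.416, 0.909, -0.0, -0.001]
ft_force: [0.3, 0.7, 0.7]
opening: 0.024
grip_force: 58.9
```

```bash
python3 go.py 547 -266 215 20
```

```text
lin [-203.9 -134.1   -6.4] rot [-0.11 -0.06 20.8 ] | ee [ 0.5153 -0.024   0.2086] t 12.1 f [0.3 0.7 0.7] open 0.024 grip 58.9
```

Request:
arm_command --gripper '[15,15,15,15,15,15,15,15,15,15]' --linear '[[-33,-22,-6],[-66,-44,-6],[-100,-66,-6],[-135,-89,-6],[-165,-109,-6],[-188,-124,-6],[-203,-134,-6],[-203,-134,-6],[-203,-134,-6],[-203,-134,-6]]' --rot '[[0,0,4],[0,0,8],[0,0,12],[0,0,16],[0,0,20],[0,0,20.8],[0,0,20.8],[0,0,20.8],[0,0,20.8],[0,0,20.8]]'

```text
clock: 13.1
ee_pos: [0.5479, -0.2621, 0.215]
tool_rot: [0.572, 0.82, 0.0, -0.001]
ft_force: [-0.2, 0.1, 0.1]
opening: 0.0242
grip_force: 59.0
```

```bash
python3 go.py 530 -219.2 150 20
python3 - <<'E'
from h import *
for n in("wrist","scene","side"):
    p,d,m,W=grab(n);C=cloud(d,m,W);np.savez(n+"4.npz",p=p,d=d,W=W,**{k:m[k] for k in("fx","fy","cx","cy")})
    near=np.hypot(C[...,0]-.53,C[...,1]+.2192)<.035
    for lo,hi in((.066,.0765),(.084,.1),(.0925,.1)):
        g=C[near&(C[...,2]>lo)&(C[...,2]<hi)]
        if len(g)>3:print(n,lo,len(g),np.median(g[:,2]).round(4),g.mean(0).round(4),cv2.minEnclosingCircle((g[:,:2]*1e3).astype(np.float32)))
    if n=="wrist": save("w4",p)
E
```

```text
lin [46.4 -1.8 65.1] rot [-0.05 -0.08  0.26] | ee [ 0.5479 -0.2621  0.215 ] t 13.1 f [-0.2  0.1  0.1] open 0.0242 grip 59.0
wrist 0.066 531 0.071 [ 0.5303 -0.2196  0.071 ] ((530.9960327148438, -220.85531616210938), 18.86486053466797)
wrist 0.084 410 0.0901 [ 0.5307 -0.2205  0.0894] ((531.125732421875, -221.1578826904297), 13.64159870147705)
wrist 0.0925 100 0.0936 [ 0.5306 -0.2205  0.0937] ((530.7535400390625, -220.5506134033203), 8.693235397338867)
scene 0.066 66 0.0719 [ 0.5375 -0.2146  0.0714] ((533.7467041015625, -221.25289916992188), 21.911439895629883)
scene 0.084 35 0.0906 [ 0.5354 -0.2166  0.0902] ((535.1626586914062, -216.9949951171875), 14.287020683288574)
scene 0.0925 7 0.0947 [ 0.5363 -0.2162  0.0953] ((536.483642578125, -217.76026916503906), 9.27688980102539)
side 0.066 70 0.0715 [ 0.5227 -0.2245  0.0713] ((527.8511352539062, -220.80735778808594), 18.075420379638672)
side 0.084 44 0.0908 [ 0.5253 -0.2232  0.0904] ((527.8897705078125, -221.81033325195312), 12.794341087341309)
side 0.0925 15 0.094 [ 0.5256 -0.222   0.0945] ((527.4292602539062, -220.29481506347656), 8.812957763671875)
```

View pics/w4.png

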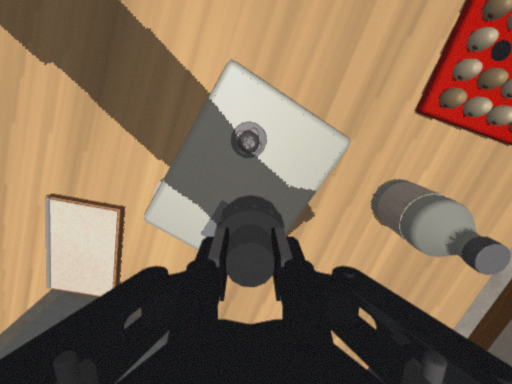

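The stub is visible at pixel (248,140), at about (0.5308, -0.2208), with the collar around it. The held cap is upright at (250,240).

```bash
python3 go.py 530.8 -220.8 150 20
```

```text
lin [44.8 -2.1 65.7] rot [-0.01 -0.01  0.3 ] | ee [ 0.5483 -0.2621  0.2157] t 13.25 f [-0.5  0.7  0.3] open 0.0242 grip 59.0
```

Request:
arm_command --gripper '[15,15,15,15,15,15,15,15]' --linear '[[15,-1,20],[33,-2,45],[43,-2,60],[45,-2,66],[45,-2,66],[45,-2,66],[45,-2,66],[45,-2,66]]' --rot '[[0,0,0],[0,0,0],[0,0,0],[0,0,0],[0,0,0],[0,0,0],[0,0,0],[0,0,0]]'

```text
clock: 14.05
ee_pos: [0.5316, -0.2224, 0.1505]
tool_rot: [0.572, 0.82, 0.0, 0.001]
ft_force: [0.1, -0.8, 0.5]
opening: 0.0241
grip_force: 59.0
```

```bash
python3 go.py 530.8 -220.8 128 20
python3 - <<'E'
from h import *
# cap vs stub lateral check from the two fixed cameras: cap knob/skirt cloud
for n in("scene","side"):
    p,d,m,W=grab(n);C=cloud(d,m,W);save(n+"5",p[110:240,150:360].repeat(3,0).repeat(3,1))
E
python3 go.py 530.8 -220.8 128 20
```

```text
lin [ 1.8 -0.2 22.5] rot [0.08 0.08 0.18] | ee [ 0.5316 -0.2224  0.1505] t 14.05 f [ 0.1 -0.8  0.5] open 0.0241 grip 59.0
lin [ 1.5  0.1 22.1] rot [0.05 0.04 0.18] | ee [ 0.5312 -0.2222  0.1501] t 14.15 f [-0.3 -0.4  0.1] open 0.0239 grip 59.0
```

View pics/side5.png

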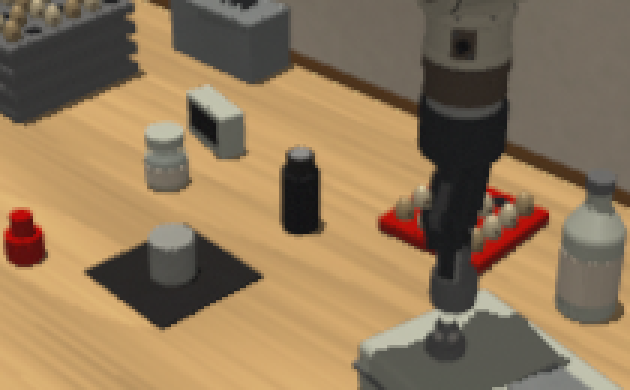

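The side view shows the cap at (453,290) hanging right above the stub at (447,335), with the cup on the mat at (172,253). Lowering onto the stub.

Request:
arm_command --gripper '[15,15,15,15,15,15,15]' --linear '[[1.5,0,5],[1.5,0,12],[1.5,0,20],[1.5,0,25],[1.5,0,27],[1.5,0,27],[1.5,0,27]]' --rot '[[0,0,0],[0,0,0],[0,0,0],[0,0,0],[0,0,0],[0,0,0],[0,0,0]]'

```text
clock: 14.85
ee_pos: [0.5305, -0.2203, 0.1227]
tool_rot: [0.572, 0.82, 0.0, 0.0]
ft_force: [-0.9, -0.4, 0.9]
opening: 0.024
grip_force: 59.0
```

```bash
python3 go.py 530.8 -220.8 105 20
```

```text
lin [-0.6  0.1 17.7] rot [0.01 0.01 0.22] | ee [ 0.5305 -0.2203  0.1227] t 14.85 f [-0.9 -0.4  0.9] open 0.024 grip 59.0
```

Request:
arm_command --gripper '[15,15,15,15,15,15,15,15]' --linear '[[-0.5,0,1.5],[-0.5,0,3],[-0.5,0,4],[-0.5,0,5],[-0.5,0,6],[-0.5,0,7],[-0.5,0,8],[-0.5,0,8]]' --rot '[[0,0,0],[0,0,0],[0,0,0],[0,0,0],[0,0,0],[0,0,0],[0,0,0],[0,0,0]]'

```text
clock: 15.65
ee_pos: [0.5306, -0.2206, 0.1158]
tool_rot: [0.572, 0.82, 0.0, 0.001]
ft_force: [-2.1, 2.0, 5.1]
opening: 0.0242
grip_force: 59.8
```

Request:
arm_command --gripper '[15,15,15,15,15,15]' --linear '[[0,0,1],[0,0,2],[0,0,3],[0,0,4],[0,0,5],[0,0,5]]' --rot '[[0,0,0],[0,0,0],[0,0,0],[0,0,0],[0,0,0],[0,0,0]]'

```text
clock: 16.25
ee_pos: [0.5298, -0.2198, 0.1079]
tool_rot: [0.572, 0.82, 0.0, -0.002]
ft_force: [0.7, 2.9, -7.1]
opening: 0.0241
grip_force: 59.1
```

```bash
python3 go.py 530.8 -220.8 105 20
```

```text
lin [-1.3  0.5  2.8] rot [-0.07 -0.17  0.24] | ee [ 0.5298 -0.2198  0.1079] t 16.25 f [ 0.7  2.9 -7.1] open 0.0241 grip 59.1
```

Request:
arm_command --gripper '[15,15,15,15,15]' --linear '[[-0.5,0,0.7],[-0.5,0,1.4],[-0.5,0,2],[-0.5,0,2.5],[-0.5,0,2.5]]' --rot '[[0,0,0],[0,0,0],[0,0,0],[0,0,0],[0,0,0]]'

```text
clock: 16.75
ee_pos: [0.5304, -0.2209, 0.1069]
tool_rot: [0.572, 0.82, 0.0, -0.0]
ft_force: [-1.1, 5.5, -4.7]
opening: 0.024
grip_force: 59.2
```

Request:
arm_command --gripper '[15,15,15,15,15]' --linear '[[0.3,0,0.6],[0.6,0,1.2],[0.8,0,1.8],[0.8,0,2],[0.8,0,2]]' --rot '[[0,0,0],[0,0,0],[0,0,0],[0,0,0],[0,0,0]]'

```text
clock: 17.25
ee_pos: [0.5308, -0.2209, 0.1058]
tool_rot: [0.572, 0.82, -0.0, 0.001]
ft_force: [-1.6, 2.9, 1.7]
opening: 0.0242
grip_force: 59.7
```

Request:
arm_command --gripper '[15,15,15,15,15]' --linear '[[0.3,0,0.6],[0.4,0,1.2],[0.4,0,1.5],[0.4,0,1.5],[0.4,0,1.5]]' --rot '[[0,0,0],[0,0,0],[0,0,0],[0,0,0],[0,0,0]]'

```text
clock: 17.75
ee_pos: [0.5309, -0.2207, 0.1051]
tool_rot: [0.572, 0.82, -0.0, 0.001]
ft_force: [-3.4, 3.1, 7.5]
opening: 0.0242
grip_force: 60.7
```

Request:
arm_command --gripper '[15,15,15,15,15]' --linear '[[0,0,0.6],[0,0,1.2],[0,0,1.5],[0,0,1.5],[0,0,1.5]]' --rot '[[0,0,0],[0,0,0],[0,0,0],[0,0,0],[0,0,0]]'

```text
clock: 18.25
ee_pos: [0.531, -0.2207, 0.1051]
tool_rot: [0.572, 0.82, 0.0, 0.002]
ft_force: [-6.4, 5.5, 14.5]
opening: 0.0239
grip_force: 61.4
```

```bash
python3 - <<'E'
from h import *
for n in("scene","side"):
    p,d,m,W=grab(n);C=cloud(d,m,W);z0=np.load(n+"4.npz");save(n+"6",p[110:260,130:360].repeat(3,0).repeat(3,1))
    g=C[(np.hypot(C[...,0]-.531,C[...,1]+.2207)<.03)&(C[...,2]>.066)&(C[...,2]<.112)]
    print(n,np.histogram(g[:,2],np.arange(.066,.114,.004)),g[g[:,2]>.099][:,:2].mean(0))
    c=C[(np.hypot(C[...,0]-.49,C[...,1]-.121)<.045)&(C[...,2]>.045)&(C[...,2]<.07)];print("cup",c.mean(0))
E
python3 go.py 530.8 -220.8 105 20
```

```text
scene (array([14,  9, 11, 18, 12, 19, 15, 13, 23, 31,  9]), array([0.066, 0.07 , 0.074, 0.078, 0.082, 0.086, 0.09 , 0.094, 0.098,
       0.102, 0.106, 0.11 ])) [ 0.53774747 -0.21473365]
cup [0.49306869 0.12218255 0.05127412]
side (array([14, 12, 14, 14, 23, 16, 19, 19, 19, 41,  9]), array([0.066, 0.07 , 0.074, 0.078, 0.082, 0.086, 0.09 , 0.094, 0.098,
       0.102, 0.106, 0.11 ])) [ 0.52469317 -0.22947514]
cup [0.48774099 0.11912153 0.05215169]
lin [-0.1 -0.2  0.1] rot [0.12 0.17 0.2 ] | ee [ 0.531  -0.2207  0.1051] t 18.35 f [-5.5  4.1 14.8] open 0.024 grip 61.4
```

View pics/side6.png

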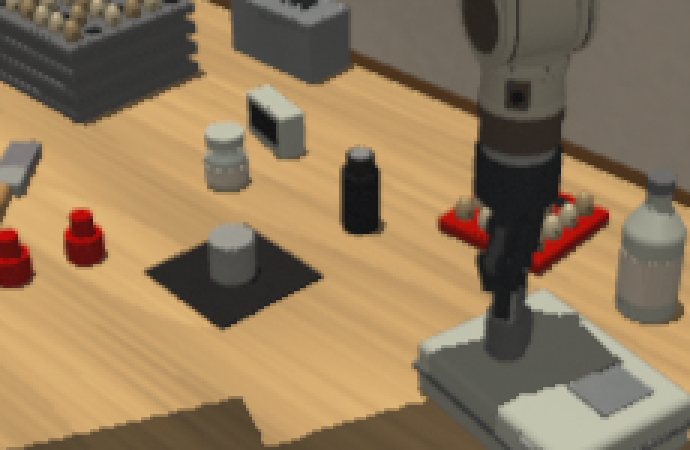

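The cap is seated on the stub at (508,335) with its skirt top at about z 0.104. The cup stands on the mat at (232,253) and the push is steady at about 15 N. Handing in.

```bash
python3 -c "
from station import env
print(env.hand_in())"
```

```text
the job is handed in; nothing more can be done
None
```

I handed the job in: the cup stands upturned on the mat, and the cap is past the click and fully home on the shoulder, with the gripper still holding it down at about 15 N; the hand-in call returned no verdict.

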